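# Size the bore of an antler blank in the sprung bench press

## Robot

A 6-joint arm with a two-finger parallel gripper is mounted at the origin on the work surface. World frame = base frame: x ahead of the robot, y to its left, z up, the work surface at z = 0. Lengths are in m, angles in degrees, forces in N, time in s.
With the tool pointing down it reaches from about 0.3 to 0.775 m from the base axis. Payload 14.6 kg.
Tool frame: the origin (TCP) lies between the finger pads; the fingertips stand 22 mm ahead of it and the grasp point (between the pads) lies 3 mm ahead of it; z points along the fingers, x is the direction in which the jaws open and shut, and the axes are right-handed (so a half turn about z gives the same grasp; the last joint's range is limited). The gripper opens to 85 mm and grips with 20 to 120 N. Pads are 22 mm wide; open, the fingers measure 114 mm over their backs; the gripper's body (76 mm by 85 mm) begins 54 mm behind the grasp point. The pads swing forward as they close: fully open they stand 13 mm farther back than shut.
Start: joints at [-81.108, 17.183, 87.147, -0, 75.671, -3.816], TCP at [0.121, -0.537, 0.253] pointing down, gripper open.
Joint ranges: [-173.82, 173.82], [-45.26, 126.66], [13.44, 144.39], [-59.66, 239.66], [0, 175.72], [-146.38, 146.38]. Speed limits (degrees/s): [127.2, 127.2, 147.25, 180, 180, 180].

## Interface

Orientations are given as [roll, pitch, yaw] about the fixed x, y, z axes, in that order (R = Rz(yaw) Ry(pitch) Rx(roll)).
In Python, from bench import r gives the robot as it stands. The module is installed in compiled form; this text tells all that it offers. Calls block until the motion is done:
- r.movep(position, orientation): joint-space move of the TCP to a pose.
- r.move_linear(position, v=0.15, ori=None): straight line of the TCP; ori=None keeps the orientation; v is the mean speed in m/s.
- r.set_joints(angles): joint-space move.
- r.open_gripper() and r.clamp(squeeze=None): open the fingers fully, or close them until they stop; squeeze is the grip in N (None keeps the last).
- r.dwell(seconds).
- r.solve_ik(position, orientation): joint angles nearest the present ones, or None.
- r.capture(name): name is "scene" or "side" or "wrist"; returns a dict with "image" (480x640x3 uint8, red, green, blue), "z_map" (480x640 float32, m along the optical axis (not along the pixel's ray), 0 where there is no reading), "vfov" (degrees; the focal length in pixels is half the picture's height over the tangent of half this angle, whatever the lens; pixels are square), "cx", "cy" (the principal point, pixels), "k1" (the pictures are not rectified: a ray, as slopes to the right and down, at radius r is drawn at 1 + k1 r^2 times it, then the intrinsics apply), "rvec" (rotation vector, rad) and "tvec" (3), from world to camera coordinates, as OpenCV has them; the wrist camera has in their place "mount" (4x4, takes a point from camera to tool coordinates, whose origin is the TCP and whose axes are the tool frame's). Camera axes: x right, y down, z forward; pixel columns grow to the right and rows downward; lengths in m; the calibration is good to about 2 mm. A picture is of the moment at which its call begins: read the wrist's pose just before it.
A pose or a line that the arm cannot do raises r.Unreachable and nothing moves.
- r.close_job(): hands the job in, once; it reports no verdict.
Trained networks look in a picture, given as the dict that the camera call returned (one of the last four; its "shot" number tells which), for a name from the list of things; names that differ only in an ending like _2 or _b are one class to them, and where a whole thing is asked for, a point or a joint stands for the part that bears it (a point fixed in the world has none). Each returns a list of dicts, best first, with "score" (0 to 1); they miss things now and then, are a little off and sometimes report something else, mostly with a low value. They report only what shows in the picture. A call takes as long as a camera call.
- r.find_in(picture, name): "centre" ([column, row] in pixels, amid what is visible of it).
- r.regions_of(picture, name): "region" (480x640 bool, what is visible of it) and "centre" ([column, row] in pixels, amid what is visible of it).
Readings, each from a call of its own:
- r.get_time_s(): time.
- r.get_q(): joint angles.
- r.get_dq(): joint speeds.
- r.get_tau(): joint torques, N m.
- r.get_ee_pos(): TCP position.
- r.get_eef_rot(): TCP orientation.
- r.get_force(): force on the tool from outside, world axes, zero at the start.
- r.get_moment(): the same for the moment, N m.
- r.get_width(): finger opening in m.
Only numpy, scipy, OpenCV 4.12 (cv2) and the standard library are available. Lean on these libraries where they do the work, as an engineer would, in place of code of your own. Each camera call takes 0.05 s, during which the arm holds its last target. There are 200 camera calls.

## Task

Take the antler slice with the hole through it and seat it flat in the round nest of the little bench press's sled, then push the sled fully home under the ram by its upright tab. With the sled home, press the black plunger knob gently down until it lands firmly on its brass stop, hold it there for a second, then let it spring all the way back up; never lean hard on the knob or the sled, and leave the other things on the bench where they are.

Things in the scene. Friction and masses are not known exactly. Their poses are not given: they have to be found in the camera images.
- blank_mid (a point): Centre (half-way up) of the task's blank: a loose ring sawn from antler, cream with a brown skin, 36 mm outside, 24 mm tall, with a 16 mm hole right through along its z axis; 30 g, stands on a flat face on the bench. It is the only antler piece with a hole; the others are solid.
- press: Grey bench press, fixed to the bench. Origin on the bench under the ram axis; z up. The sled moves along its y: out to -y, home to +y. Bed 72 mm wide (x), y -175 to +52 mm, 12 mm high, with an 18 mm high rail along each edge. A column 105 mm high stands behind the ram (x 47 to 93 mm, y within 26 mm).
- head: Fixed overhanging head of the press, 75 to 105 mm above the bench, y within 26 mm, x -25 to +49 mm. Origin on the ram axis at its top face. The 28 mm brass sleeve around the ram on top of it is the plunger's stop; how far it stands up (6 to 18 mm above the head) differs each time and is not measured.
- plunger: Sprung plunger: flat black knob 38 mm across, 18 mm thick, on a steel ram. Origin: centre of the knob's top face, 155 mm above the bench when up. It moves straight down; the spring takes 4 N at first, 0.3 N more per mm (8 to 12.5 N at the stop); it lands on the stiff stop after 14 to 26 mm, differing each time. Firmly landed: 15 to 20 N in all; over 35 N is leaning too hard.
- sled: Aluminium sled of the press. Origin: underside of its 54 x 54 x 14 mm nest block, at the nest's centre; axes as the press's. Home is y = 0 in the press's frame, against a stiff end stop; it starts 75 to 95 mm out to -y. It slides with about 2 N of friction and stays where left; over 35 N is leaning too hard.
- nest (a point): Centre of the floor of the sled's round nest, a pocket 39 mm across and 8 mm deep with a small chamfer; z up, 19 mm above the bench. The nest's rim is 27 mm above the bench.
- tab (a point): Middle of the outer (-y) face of the sled's upright push tab, 39 mm above the bench. The tab is 44 mm wide (x), 12 mm thick (y), its top 49 mm above the bench; it stands 96 mm towards -y from the nest's centre. Push here towards the press's +y.
- slice: Bystander: solid antler slice 36 mm across, 24 mm tall, no hole. Origin under its centre.
- stub: Bystander: solid antler stub 34 mm across, 46 mm tall. Origin under its centre.
- antler: Bystander: thick curved piece of brown antler, about 150 mm long and 36 mm thick, lying. Origin on the bench near the middle of its curve.
- tine: Bystander: pale antler tine, about 125 mm long, 24 mm thick, lying along its x. Origin under its middle.
- pencil: Bystander: flat carpenter's pencil 160 mm long, 14 mm wide, 7 mm thick, lying along its x. Origin under its middle.
- chuck_key: Bystander: steel T-shaped chuck key about 80 mm long and 70 mm across, lying. Origin under its middle.
- blank: The same drilled ring as blank_mid; origin under its centre, 12 mm below blank_mid.
- pin_tip (a point): Tip of the ram's tapered 9 mm pin, on the ram axis, 100 mm below the knob's top face: 12 mm above a seated blank when up. It goes down into the blank's hole when the sled is home.

How it is judged:
By the outcome, as a careful person would: the job done as asked, in the order asked, and still so for the second after the job is handed in, with the robot touching nothing.
It also fails if it takes over 67 s, if anything falls off the work surface, if the arm or the gripper's body presses on something with over 40 N, if the wrist force passes 120 N, or if a joint passes its speed limit or range.

## Working session

There is one attempt and no reset: what is moved stays moved. The work goes in short steps, each a Python script; the robot and the scene stay as the last script left them, time stands still between calls to the robot, and variables do not carry over. Pictures are saved under pics/ and viewed, about 8 in all and at most 12, crops included, and the job is handed in when it is done.

```bash
mkdir -p pics; cat > h.py <<'E'
import numpy as np, cv2
from scipy.spatial.transform import Rotation as Ro
from bench import r
def tcp():
    T=np.eye(4);T[:3,:3]=Ro.from_euler('xyz',r.get_eef_rot(),degrees=True).as_matrix();T[:3,3]=r.get_ee_pos();return T
def shot(name):
    T=tcp() if name=='wrist' else None
    p=r.capture(name)
    if name=='wrist': C=T@np.array(p['mount'])
    else:
        R=cv2.Rodrigues(np.array(p['rvec'],float))[0];C=np.eye(4);C[:3,:3]=R.T;C[:3,3]=-R.T@np.array(p['tvec']).ravel()
    p['C']=C;return p
def slopes(p,uv):
    f=240/np.tan(np.radians(p['vfov'])/2)
    d=(np.atleast_2d(uv).astype(float)-[p['cx'],p['cy']])/f
    s=d.copy()
    for _ in range(20): s=d/(1+p['k1']*(s**2).sum(1,keepdims=True))
    return s
def rays(p,uv):
    s=slopes(p,uv);return np.c_[s,np.ones(len(s))]
def atz(p,uv,z):   # intersect with plane z
    d=rays(p,uv)@p['C'][:3,:3].T;o=p['C'][:3,3]
    return o+d*((z-o[2])/d[:,2])[:,None]
def cloud(p,mask):
    v,u=np.nonzero(mask&(p['z_map']>0))
    c=rays(p,np.c_[u,v])*p['z_map'][v,u][:,None]
    return c@p['C'][:3,:3].T+p['C'][:3,3]
def proj(p,X):
    X=(np.atleast_2d(X)-p['C'][:3,3])@p['C'][:3,:3]
    s=X[:,:2]/X[:,2:];f=240/np.tan(np.radians(p['vfov'])/2)
    return s*(1+p['k1']*(s**2).sum(1,keepdims=True))*f+[p['cx'],p['cy']]
def save(p,n,box=None,k=1):
    im=p['image'][:,:,::-1]
    if box: im=im[box[1]:box[3],box[0]:box[2]]
    cv2.imwrite('pics/'+n,cv2.resize(im,None,fx=k,fy=k))
E
python3 - <<'E'
from h import *
for c in ['scene','side']:
    p=shot(c);save(p,c+'1.png');print(c,p['C'].round(3).tolist())
    for n in ['blank','press','head','plunger','sled','slice','stub','antler','tine','pencil','chuck_key']:
        for d in r.regions_of(p,n)[:2]:
            X=cloud(p,d['region'])
            if len(X)==0: print(n,'nodepth');continue
            print(n,round(d['score'],2),np.round(d['centre']),len(X),X.mean(0).round(3),X.min(0).round(3),X.max(0).round(3))
    for n in ['nest','tab','pin_tip','blank_mid']:
        print(n,[(round(d['score'],2),np.round(d['centre'])) for d in r.find_in(p,n)[:2]])
E
```

```text
scene [[0.823, 0.353, -0.445, 1.109], [0.568, -0.498, 0.656, -0.786], [0.01, -0.792, -0.61, 0.861], [0.0, 0.0, 0.0, 1.0]]
blank 0.63 [253. 311.] 269 [ 0.528 -0.212  0.02 ] [ 0.504 -0.228  0.001] [ 0.543 -0.191  0.029]
press 0.89 [356. 258.] 4114 [0.621 0.058 0.05 ] [ 0.504 -0.068 -0.002] [0.715 0.274 0.16 ]
press 0.31 [301. 222.] 216 [0.401 0.132 0.008] [ 0.351  0.066 -0.003] [0.443 0.214 0.013]
head 0.77 [362. 229.] 500 [0.615 0.096 0.104] [0.574 0.072 0.08 ] [0.652 0.134 0.124]
head 0.17 [327. 265.] 930 [ 0.569 -0.002  0.026] [ 0.492 -0.066 -0.001] [0.615 0.072 0.055]
plunger 0.63 [361. 208.] 195 [0.608 0.106 0.151] [0.589 0.089 0.124] [0.624 0.129 0.16 ]
sled 0.73 [327. 266.] 810 [ 0.573 -0.001  0.028] [ 0.532 -0.066  0.011] [0.613 0.066 0.054]
sled 0.48 [252. 311.] 285 [ 0.527 -0.211  0.02 ] [ 0.487 -0.228 -0.   ] [ 0.545 -0.172  0.029]
slice 0.81 [253. 271.] 247 [ 0.437 -0.102  0.019] [ 0.394 -0.119 -0.001] [ 0.455 -0.058  0.03 ]
stub 0.74 [239. 350.] 474 [ 0.581 -0.315  0.034] [ 0.528 -0.33  -0.   ] [ 0.596 -0.264  0.052]
antler 0.89 [363. 185.] 618 [0.456 0.365 0.028] [0.386 0
[... 1429 characters left out ...]
 0.033] [ 0.557 -0.328 -0.002] [ 0.617 -0.275  0.05 ]
antler 0.62 [201. 193.] 781 [0.448 0.366 0.028] [ 0.376  0.319 -0.002] [0.538 0.447 0.041]
tine 0.58 [444. 313.] 416 [ 0.711 -0.255  0.019] [ 0.686 -0.298 -0.004] [ 0.759 -0.193  0.027]
pencil 0.8 [227. 265.] 332 [0.397 0.133 0.007] [ 0.356  0.066 -0.001] [0.438 0.202 0.012]
chuck_key 0.67 [345. 442.] 618 [ 0.387 -0.347  0.011] [ 0.35  -0.388 -0.001] [ 0.445 -0.316  0.017]
chuck_key 0.27 [313. 234.] 4397 [0.602 0.062 0.047] [ 0.514 -0.065 -0.002] [0.701 0.237 0.159]
nest [(0.87, array([315., 262.])), (0.31, array([204., 193.]))]
tab [(0.88, array([318., 263.]))]
pin_tip [(0.46, array([305., 190.]))]
blank_mid [(0.91, array([358., 340.]))]
```

View pics/scene1.png

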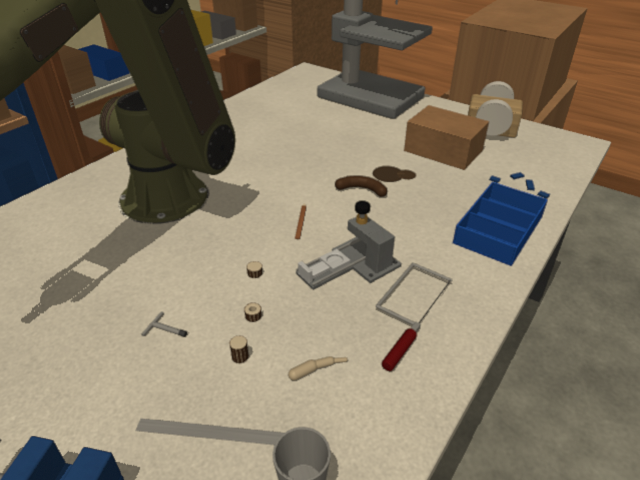

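View pics/side1.png

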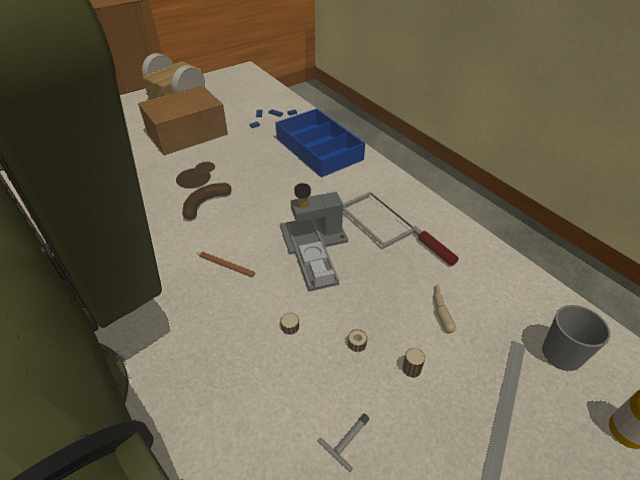

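Scene shows the blank at (253,311), press at (356,258), with the sled pulled out towards the camera; side agrees. Now the close looks from above.

```bash
python3 - <<'E'
from h import *
print(r.get_time_s(),r.get_eef_rot(),r.get_force())
yaw=r.get_eef_rot()[2]
r.movep([0.53,-0.03,0.33],[180,0,-90]);print(r.get_q())
p=shot('wrist');save(p,'w1.png');np.save('w1.npy',p,allow_pickle=True);print(p['C'].round(3).tolist(),p['vfov'],p['k1'])
for n in ['blank','sled','nest','tab','plunger','press','head','slice']:
    for d in r.regions_of(p,n)[:2]:
        X=cloud(p,d['region']); print(n,round(d['score'],2),np.round(d['centre']),len(X),*( [X.mean(0).round(3),X.min(0).round(3),X.max(0).round(3)] if len(X) else []))
for n in ['nest','tab','blank_mid']:
    for d in r.find_in(p,n)[:1]: print(n,d)
print(r.get_time_s())
E
```

```text
1.6 [ 1.79998587e+02 -5.23690897e-03 -7.72928434e+01] [0.88625792 0.01404036 0.1566962 ]
[-7.25996325e+00  1.19827363e+01  8.34985500e+01 -4.95108429e-03
  8.45303127e+01  8.27852434e+01]
[[-0.002, -0.945, -0.328, 0.615], [-1.0, 0.002, -0.001, -0.031], [0.002, 0.328, -0.945, 0.449], [0.0, 0.0, 0.0, 1.0]] 65.13546677367917 -0.07125354599349269
blank 0.8 [473. 194.] 913 [ 0.525 -0.207  0.019] [ 0.5   -0.238 -0.002] [ 0.542 -0.19   0.026]
sled 0.93 [284. 159.] 4456 [0.572 0.006 0.025] [ 0.527 -0.068 -0.001] [0.614 0.068 0.051]
sled 0.26 [220. 124.] 22964 [0.612 0.06  0.059] [ 0.515 -0.067 -0.003] [0.725 0.21  0.157]
nest 0.79 [285. 158.] 4390 [0.572 0.006 0.025] [ 0.521 -0.063 -0.   ] [0.613 0.069 0.051]
nest 0.34 [538.  24.] 1716 [ 0.711 -0.257  0.019] [ 0.687 -0.297 -0.002] [ 0.738 -0.211  0.026]
tab 0.61 [285. 157.] 4477 [0.572 0.006 0.025] [ 0.521 -0.068 -0.001] [0.614 0.066 0.051]
plunger 0.8 [144. 127.] 2006 [0.605 0.107 0.153] [0.587 0.091 0.136] [0.623 0.128 0.157]
press 0.72 [219. 121.] 23065 [0.612 0.06  0.059] [ 0.515 -0.069 -0.004] [0.724 0.212 0.157]
head 0.72 [284. 158.] 4509 [0.571 0.005 0.025] [ 0.521 -0.067 -0.003] [0.613 0.068 0.051]
head 0.68 [180. 104.] 4122 [0.621 0.097 0.102] [ 0.565  0.071 -0.003] [0.665 0.177 0.14 ]
slice 0.87 [378. 260.] 836 [ 0.437 -0.098  0.02 ] [ 0.406 -0.118 -0.003] [ 0.454 -0.082  0.026]
slice 0.74 [ 16. 273.] 2837 [0.441 0.357 0.024] [ 0.369  0.318 -0.003] [0.534 0.423 0.037]
nest {'centre': [282.5, 157.6], 'score': 0.93}
tab {'centre': [282.5, 156.2], 'score': 0.87}
blank_mid {'centre': [473.5, 196.8], 'score': 0.82}
4.5333
```

View pics/w1.png

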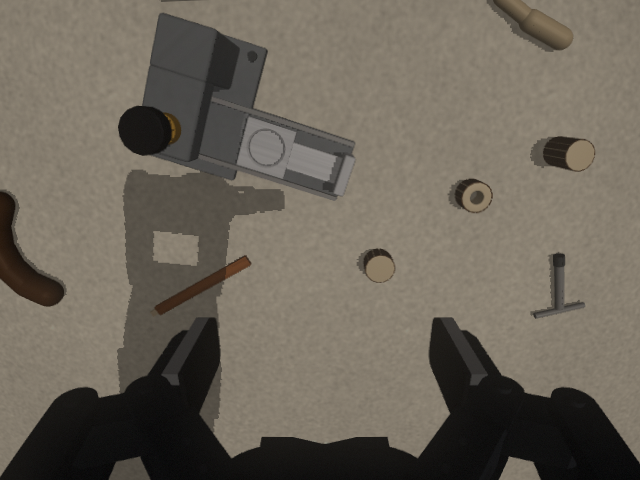

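```bash
python3 - <<'E'
from h import *
p=np.load('w1.npy',allow_pickle=True).item()
v,u=np.mgrid[0:480,0:640]
X=np.full((480,640,3),np.nan);m=(p['z_map']>0);X[m]=cloud(p,m)
Z=X[...,2]
def cl(box,lo,hi):
    c0,r0,c1,r1=box;q=np.zeros_like(m);q[r0:r1,c0:c1]=1;q&=m&(Z>lo)&(Z<hi);return q
k=cl((100,90,200,170),.150,.165)
(c,rad)=cv2.minEnclosingCircle(X[k][:,:2].astype(np.float32));print('knob',c,rad,np.median(Z[k]))
t=cl((310,130,370,210),.044,.056);rect=cv2.minAreaRect(X[t][:,:2].astype(np.float32));print('tab',rect,np.median(Z[t]))
b=cl((440,165,510,225),.020,.032);print('blank',cv2.minEnclosingCircle(X[b][:,:2].astype(np.float32)),np.median(Z[b]))
# nest circle by Hough
g=cv2.cvtColor(p['image'],cv2.COLOR_RGB2GRAY)[110:185,230:310]
h=cv2.HoughCircles(cv2.resize(g,None,fx=4,fy=4,interpolation=cv2.INTER_CUBIC),cv2.HOUGH_GRADIENT,1,40,param1=80,param2=20,minRadius=50,maxRadius=110)
print(h[0][:4]/4+[230,110,0])
nb=cl((230,110,300,190),.024,.032);print('block',cv2.minAreaRect(X[nb][:,:2].astype(np.float32)))
rl=cl((210,90,360,200),.005,.045);print(np.histogram(Z[rl],np.arange(.004,.046,.003)))
C=h[0][0][:2]/4+[230,110];print('nest',atz(p,C,.027))
E
```

```text
knob (0.6050378084182739, 0.11002960801124573) 0.019232815131545067 0.1535352850454699
tab ((0.5523373484611511, -0.05294792726635933), (0.01201467216014862, 0.04439858719706535), 71.98560333251953) 0.04770683653392366
blank ((0.5235961675643921, -0.20941036939620972), 0.019135640934109688) 0.022900291208583112
[[265.125      145.875       17.60000038]]
block ((0.5799394845962524, 0.03301563486456871), (0.054779235273599625, 0.05439082905650139), 72.5112533569336)
(array([  16,  834, 3411,  353, 1894,  969,  918, 1127,   16,    8,   12,
          7,   13]), array([0.004, 0.007, 0.01 , 0.013, 0.016, 0.019, 0.022, 0.025, 0.028,
       0.031, 0.034, 0.037, 0.04 , 0.043]))
nest [[0.58217089 0.03323132 0.027     ]]
```

```bash
cat >> h.py <<'E'
def top(p,guess,lo,hi,rad):
    m=p['z_map']>0;X=cloud(p,m)
    q=(X[:,2]>lo)&(X[:,2]<hi)&(np.hypot(*(X[:,:2]-guess).T)<rad)
    return X[q]
E
python3 - <<'E'
from h import *
B=np.array([.5236,-.2094])
r.movep([*B,.16],[180,0,-18])
p=shot('wrist')
X=top(p,B,.018,.032,.04);c,rad=cv2.minEnclosingCircle(X[:,:2].astype(np.float32));print(c,rad,np.median(X[:,2]),len(X))
for d in r.regions_of(p,'blank')[:1]: print(d['score'],d['centre'])
if abs(rad-.018)<.002 and np.hypot(*(np.array(c)-B))<.008: B=np.array(c)
r.move_linear([*B,.033],v=.12)
print(r.get_force())
r.clamp(25);print(r.get_width(),r.get_force())
r.move_linear([*B,.15],v=.15)
print(r.get_width(),r.get_time_s())
p=shot('wrist');save(p,'w2.png');np.save('w2.npy',p,allow_pickle=True)
print(tcp().round(4).tolist())
E
```

```text
(0.5244092345237732, -0.20926399528980255) 0.018974754959344864 0.02280288533749747 1717
0.9 [326.5, 237.9]
[-0.34169558 -0.40808584  0.83057676]
0.034515945276981715 [-1.77058961  0.6778558   5.17553509]
0.03465742302251317 8.7083
[[0.951, -0.309, -0.0017, 0.524], [-0.309, -0.951, 0.0008, -0.2091], [-0.0019, -0.0002, -1.0, 0.1489], [0.0, 0.0, 0.0, 1.0]]
```

View pics/w2.png

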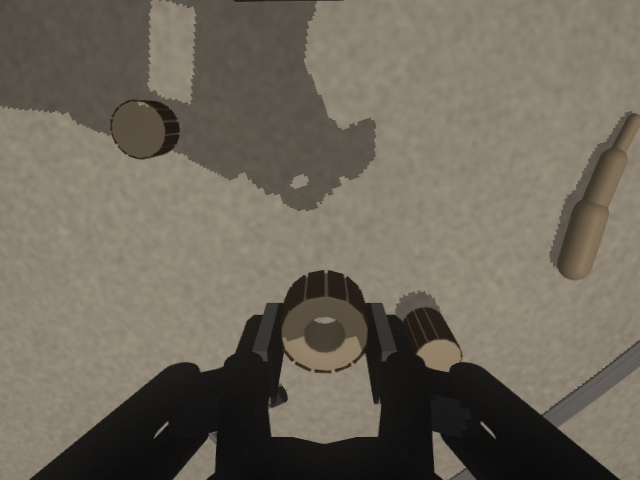

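Ring is held centrally between the pads (325,333), hole upward. Now hover over the nest and look.

```bash
python3 - <<'E'
from h import *
N=np.array([.580,.033])
def held(p,T):
    d=r.regions_of(p,'blank')
    out=[]
    for e in d[:2]:
        X=(cloud(p,e['region'])-T[:3,3])@T[:3,:3]
        zt=np.percentile(X[:,2],5) if len(X) else 0
        q=X[X[:,2]<zt+.004]
        out.append((round(e['score'],2),np.round(e['centre']),round(zt,4),np.round(cv2.minEnclosingCircle(q[:,:2].astype(np.float32)),4) if 0 else cv2.minEnclosingCircle(q[:,:2].astype(np.float32)),q.mean(0).round(4)))
    return out
for h in [.16]:
    r.movep([*N,h],[180,0,138]);print(r.get_q()[5])
    T=tcp();p=shot('wrist');save(p,'w3.png');np.save('w3.npy',p,allow_pickle=True)
    print(T[:3,3],held(p,T))
    X=top(p,N,.022,.032,.04);print('block',cv2.minAreaRect(X[:,:2].astype(np.float32)),X[:,2].mean(),len(X))
    X=top(p,[.552,-.053],.044,.056,.03);print('tab',len(X),cv2.minAreaRect(X[:,:2].astype(np.float32)) if len(X)>5 else 0)
    print(r.get_time_s())
E
```

```text
-138.31284216943996
[0.57996752 0.03271302 0.15987008] [(0.63, array([326., 322.]), np.float64(0.0101), ((-0.0006203814409673214, -0.00041862393845804036), 0.01918734423816204), array([-0.0009, -0.0017,  0.011 ])), (0.23, array([566., 164.]), np.float64(0.1531), ((0.1877068281173706, -0.04844960942864418), 0.0645042434334755), array([ 0.1826, -0.0514,  0.1543]))]
block ((0.5777297616004944, 0.027381710708141327), (0.06743565946817398, 0.054283592849969864), 72.0459213256836) 0.025271877031426825 3438
tab 1532 ((0.5519518852233887, -0.0523943156003952), (0.012204603292047977, 0.04406455159187317), 72.06208038330078)
10.825
```

View pics/w3.png

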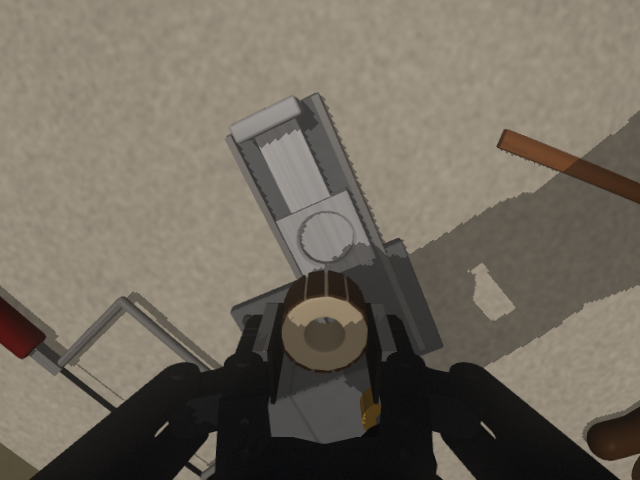

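Nest is clear at (327,236); tab re-measured within 0.6 mm. Lowering with force watch.

```bash
python3 - <<'E'
from h import *
p=np.load('w3.npy',allow_pickle=True).item();print('nest px',atz(p,[327,237],.027))
N=np.array([.5797,.0334])
r.move_linear([*N,.062],v=.12);f0=np.array(r.get_force());print(f0)
for z in np.arange(.060,.0509,-.001):
    r.move_linear([*N,z],v=.03);f=np.array(r.get_force())-f0;print(round(z,4),r.get_ee_pos()[2].round(4),f.round(1))
    if f[2]>5: break
if z>.055: raise SystemExit('high')
r.open_gripper();print(r.get_force())
r.move_linear([*N,.16],v=.15)
p=shot('wrist');save(p,'w4.png',(160,60,480,400),2);np.save('w4.npy',p,allow_pickle=True)
X=top(p,N,.037,.05,.03);print('ring',cv2.minEnclosingCircle(X[:,:2].astype(np.float32)),np.percentile(X[:,2],[5,50,95]),len(X))
X=top(p,[.552,-.053],.044,.056,.03);print('tab',cv2.minAreaRect(X[:,:2].astype(np.float32)))
print(r.get_time_s())
E
```

```text
nest px [[0.57778743 0.03192446 0.027     ]]
[-0.36643256 -1.2657627   0.08701035]
0.06 0.0603 [0.4 2.  0.1]
0.059 0.059 [ 0.8  1.5 -0.5]
0.058 0.0579 [-0.2  1.5  0.1]
0.057 0.0569 [ 0.6  1.6 -0.7]
0.056 0.0559 [0.9 0.8 0. ]
0.055 0.0549 [ 0.6  1.4 -0.5]
0.054 0.0539 [-0.6  1.4 -0.6]
0.053 0.0529 [0.9 0.7 0.3]
0.052 0.0524 [-2.2  1.2  5.5]
[ 0.27067931  0.33827653 -1.07636538]
ring ((0.5803037881851196, 0.03262561932206154), 0.019162889569997787) [0.03969716 0.04160324 0.04273661] 1971
tab ((0.5519595742225647, -0.052463024854660034), (0.012334473431110382, 0.044265229254961014), 72.1405258178711)
15.5083
```

View pics/w4.png

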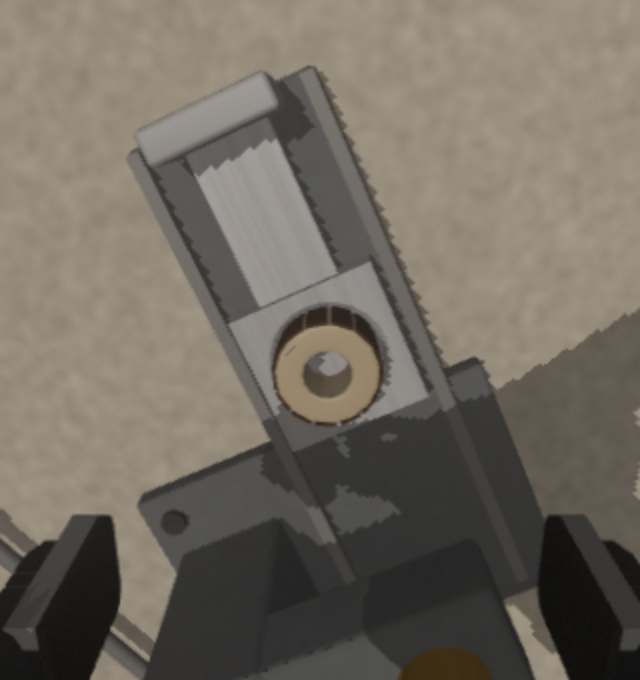

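Ring sits level in the nest, top at ~42 mm as expected. Now push the sled.

```bash
python3 - <<'E'
from h import *
a=np.radians(72.07);D=np.array([np.cos(a),np.sin(a)])
t=np.array([.5520,-.0526])
P=lambda s:[*(t+s*D),.051]
r.clamp(20);print(r.get_width())
q=P(-.036);q[2]=.16;r.movep(q,[180,0,-108])
r.move_linear(P(-.036),v=.15)
f0=np.array(r.get_force());F=lambda:float((np.array(r.get_force())-f0)[:2]@D)
s=-.036;contact=None
while s<-.012:
    s+=.002;r.move_linear(P(s),v=.04);f=F()
    if f<-1.3: contact=s;break
print('contact',contact,F())
s0=s
r.move_linear(P(s0+.074),v=.05);print('mid',F(),r.get_ee_pos())
s=s0+.074
while s<s0+.092:
    s+=.0007;r.move_linear(P(s),v=.02);f=F()
    if f<-7: break
print('stop',s,s-s0,F());r.dwell(.2);print(F(),r.get_ee_pos(),r.get_time_s())
E
```

```text
-0.00014825991183582015
contact None 0.3415851916608445
mid -0.713520052263092 [0.57119104 0.00630618 0.05104839]
stop 0.06340000000000003 0.07540000000000001 -8.862563765789396
-9.305751446129158 [0.57138771 0.00692832 0.05103313] 25.875
```

```bash
python3 - <<'E'
from h import *
a=np.radians(72.07);D=np.array([np.cos(a),np.sin(a)])
e=np.array(r.get_ee_pos())
r.move_linear([*(e[:2]-.012*D),.051],v=.05)
r.move_linear([*(e[:2]-.030*D),.21],v=.2)
p=shot('wrist');save(p,'w5.png');np.save('w5.npy',p,allow_pickle=True)
tg=np.array([.552,-.0526])+.081*D
X=top(p,tg,.044,.056,.03);t=cv2.minAreaRect(X[:,:2].astype(np.float32));print('tab',t)
X=top(p,[.605,.11],.145,.165,.03);k=cv2.minEnclosingCircle(X[:,:2].astype(np.float32));print('knob',k,X[:,2].mean(),len(X))
print('tab->knob',(np.array(k[0])-t[0])@D,r.get_time_s(),r.get_force())
E
```

```text
tab ((0.577751636505127, 0.024642014876008034), (0.012224890291690826, 0.04317349195480347), 72.04566955566406)
knob ((0.6048077940940857, 0.11025602370500565), 0.019761651754379272) 0.15267993172248193 3781
tab->knob 0.0897853913095806 27.2833 [ 0.13264902 -0.72855957 -0.36087376]
```

View pics/w5.png

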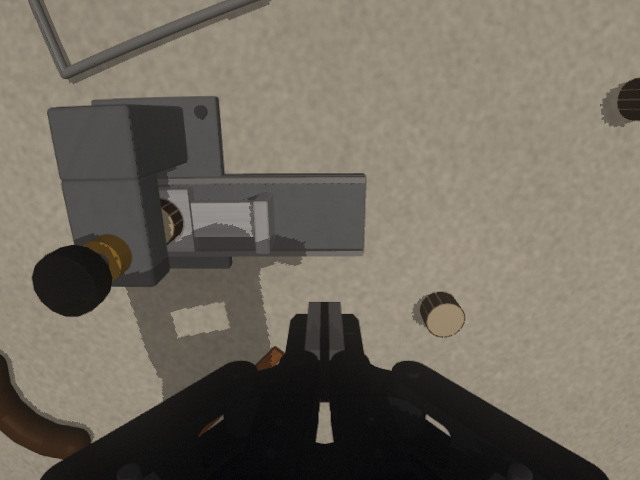

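Sled home (tab–knob 89.8 mm vs 90 nominal; stop force felt). Now the plunger.

```bash
cat > press.py <<'E'
from h import *
K=[.6049,.1101]
r.movep([*K,.215],[180,0,-108]);r.move_linear([*K,.185],v=.1)
r.dwell(.2);f0=r.get_force()[2];F=lambda:r.get_force()[2]-f0
z=.182;zc=None;log=[]
while z>.140:
    f=F()
    if zc is None and f>2.5: zc=z
    step=.001 if zc is None or z>zc-.0125 else .0003
    if f>15.8: break
    z-=step;r.move_linear([*K,z],v=.015);log.append((round(z*1e3,1),round(F(),1)))
    if r.get_time_s()>55: break
print(zc,log[::2],log[-6:])
h=[]
for _ in range(7): r.dwell(.2);h.append(round(F(),1))
print('hold',h,r.get_ee_pos(),r.get_time_s())
r.move_linear([*K,.190],v=.05);r.move_linear([*K,.24],v=.2)
print('end',F(),r.get_time_s())
E
python3 press.py
```

```text
0.176 [(181.0, np.float64(0.3)), (179.0, np.float64(0.1)), (177.0, np.float64(1.2)), (175.0, np.float64(3.9)), (173.0, np.float64(4.8)), (171.0, np.float64(5.6)), (169.0, np.float64(6.1)), (167.0, np.float64(6.5)), (165.0, np.float64(7.1)), (163.0, np.float64(7.7)), (162.4, np.float64(9.1)), (161.8, np.float64(8.4)), (161.2, np.float64(8.7)), (160.6, np.float64(9.0)), (160.0, np.float64(8.8)), (159.4, np.float64(8.6)), (158.8, np.float64(9.1)), (158.2, np.float64(14.7))] [(159.4, np.float64(8.6)), (159.1, np.float64(9.2)), (158.8, np.float64(9.1)), (158.5, np.float64(12.3)), (158.2, np.float64(14.7)), (157.9, np.float64(17.4))]
hold [np.float64(17.5), np.float64(16.6), np.float64(17.1), np.float64(17.1), np.float64(17.0), np.float64(17.2), np.float64(17.1)] [0.60503771 0.11016354 0.15943002] 39.1083
end -1.1213819694223157 40.3
```

```bash
python3 - <<'E'
from h import *
r.movep([.55,-.03,.30],[180,0,-108])
p=shot('wrist');save(p,'w6.png')
a=np.radians(72.07);D=np.array([np.cos(a),np.sin(a)])
X=top(p,[.5777,.0246],.044,.056,.03);t=cv2.minAreaRect(X[:,:2].astype(np.float32))
X=top(p,[.605,.11],.13,.165,.03);k=cv2.minEnclosingCircle(X[:,:2].astype(np.float32));print(t,k,np.percentile(X[:,2],[50,90]),(np.array(k[0])-t[0])@D)
for c in ['scene']:
    q=shot(c)
    for n in ['slice','stub','antler','tine','pencil','chuck_key','plunger']:
        for d in r.regions_of(q,n)[:1]:
            X=cloud(q,d['region']);print(n,np.round(d['centre']),np.median(X,0).round(3),X[:,2].max().round(3))
print(r.get_time_s())
E
```

```text
((0.577613353729248, 0.02457418479025364), (0.012413416057825089, 0.04300141707062721), 72.2386703491211) ((0.60462486743927, 0.11023774743080139), 0.01967991329729557) [0.15328745 0.15432521] 0.0898187946243776
slice [252. 269.] [ 0.44  -0.105  0.024] 0.031
stub [239. 349.] [ 0.584 -0.317  0.04 ] 0.053
antler [363. 182.] [0.447 0.37  0.03 ] 0.044
tine [308. 368.] [ 0.719 -0.255  0.019] 0.029
pencil [304. 220.] [0.4   0.133 0.008] 0.014
chuck_key [166. 328.] [ 0.391 -0.347  0.011] 0.019
plunger [362. 206.] [0.608 0.106 0.154] 0.16
41.4417
```

View pics/w6.png

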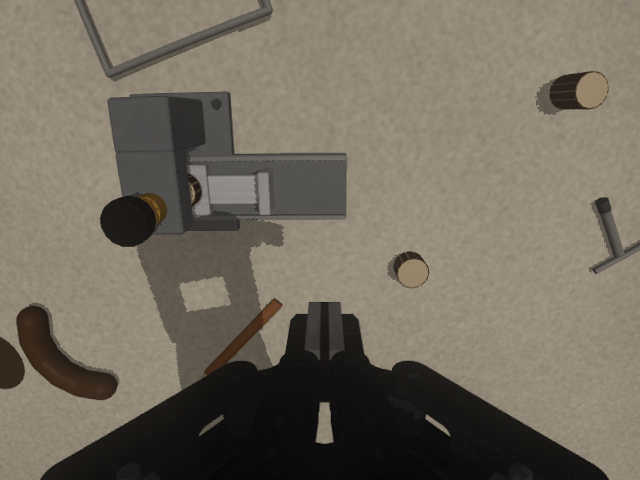

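Knob back up (128,221), sled home with the ring under the head (195,190), bystanders unmoved, robot clear.

```bash
python3 -c "
from bench import r
r.close_job();print(r.get_time_s())"
```

```text
the job is handed in; nothing more can be done
the job is handed in; nothing more can be done
```

The job is done and handed in, at about 41.5 s of the 67 s allowed; no verdict is reported.

- **Seating:** I set the drilled ring in the sled's nest and felt the floor at about 5 N. Its top read about 42 mm, against 43 mm nominal; the camera was reading heights 1–2 mm low throughout.
- **Sled:** I pushed it by the tab until it met the end stop at about 9 N. The tab-to-knob distance afterwards was 89.8 mm, against 90 mm nominal, and had not changed after pressing. My first-contact check on the tab never triggered, because the friction is below the force noise. I judged home from the end-stop force and the picture instead.
- **Plunger:** I pressed the knob down until the force rose sharply from about 9 N after roughly 17 mm of travel. I held it at about 17 N for 1.4 s, then let it go.
- **Last look:** The knob top was back at its starting height. The bystanders were where they started, within measuring noise of a few mm, and the robot was clear of everything. The head hides most of the ring now, so I could not re-check its seating directly.

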